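Close the tall lens jar and hold it up level

ROBOT

A 6-joint arm with a two-finger parallel gripper is mounted at the origin on the work surface. World frame = base frame: x ahead of the robot, y to its left, z up, the work surface at z = 0. Lengths are in m, angles in degrees, forces in N, time in s.
With the tool pointing down it reaches from about 0.325 to 0.85 m from the base axis. Payload 4.4 kg.
Tool frame: the origin (TCP) lies between the finger pads; the fingertips stand 17 mm ahead of it and the grasp point (between the pads) lies 2 mm behind it; z points along the fingers, y is the direction in which the jaws open and shut (so a half turn about z gives the same grasp; the last joint's range is limited). The gripper opens to 94 mm and grips with 3 to 60 N. Pads are 16 mm wide; open, the fingers measure 119 mm over their backs; the gripper's body (75 mm by 177 mm) begins 78 mm behind the grasp point.
Start: joints at [62.309, 11.837, 88.321, -0, 79.842, -8.623], TCP at [0.188, 0.543, 0.222] pointing down, gripper open.
Joint ranges: [-156.59, 156.59], [-49.26, 127.26], [12.9, 141.05], [-63.56, 243.56], [4.71, 150.69], [-161.64, 161.64]. Speed limits (degrees/s): [159.86, 159.86, 180, 180, 180, 180].

INTERFACE

Orientations are given as [roll, pitch, yaw] about the fixed x, y, z axes, in that order (R = Rz(yaw) Ry(pitch) Rx(roll)).
In Python, from cell import sensors, eyes, robot gives the robot as it stands.
- The arm moves only by the shell command python3 -m creep 'ROWS' [FORCE]. ROWS is JSON, one flat list of numbers, 7 for each row, row after row: the shift along the tool's x, y, z each as a share of 30 mm, from -1 to 1, then the turn, a rotation vector about the tool's x, y, z each as a share of pi rad, from -1 to 1, then the opening, from 0 (shut) to 1 (fully open). In form: [x, y, z, wx, wy, wz, jaw, x, y, z, wx, wy, wz, jaw, ...]. A call has exactly 10 rows; each row shifts and turns the commanded pose from where the row before left it, along the tool's axes as they then stand; what a row does not reach is not made up. A row lasts 1/12 s, in which the tool goes at most 41.7 mm and 7.16 degrees, less where a joint would pass 70% of its speed; a pose out of reach is approached as far as the arm can. A call with a number of a shift or a turn outside -1 to 1 is refused whole. A call with a gripper value outside its range is refused whole. The fingers move at their own pace and stop on an object; FORCE is the grip in N (left out, the last holds). Time passes only in rows, so rows that do not move let the fingers close, or fill a call up. It gives the time, the measured TCP pose, the force and the opening at its end, in the units of the state.
- sensors.get_obs(): the state, without advancing time (a new reading comes with each control period).
- eyes.camera(name): name is "side" or "top" or "wrist"; returns (picture, depth): 400x640x3 uint8, red, green, blue; 400x640 float32, m along the optical axis (not along the pixel's ray), 0 where there is no reading.
- eyes.get_calibration(name): a dict with "fx", "fy", "cx", "cy" (pixels), "extrinsics" (4x4, takes a point from camera to world coordinates); the wrist camera has in their place "T_tool_cam" (4x4, takes a point from camera to tool coordinates, whose origin is the TCP and whose axes are the flange's). Camera axes: x right, y down, z forward; pixel columns grow to the right and rows downward; lengths in m; the calibration is good to about 2 mm. A picture is of the moment at which its call begins: read the wrist's pose just before it. get_calibration takes no time and is no camera call.
- robot.hand_in(): hands the job in, once; it reports no verdict.
The state is a dict: "clock": time; "joint_pos": joint angles; "qvel": joint speeds; "joint_efforts": joint torques, N m; "position": TCP position; "tool_rot": TCP orientation; "contact_force": force on the tool from outside, world axes, zero at the start; "moment": the same for the moment, N m; "finger_gap": opening from 0.0 (shut) to 1.0 (fully open).
Only numpy, scipy, OpenCV 4.12 (cv2) and the standard library are available. Lean on these libraries where they do the work, as an engineer would, in place of code of your own. Each camera call takes 0.05 s, during which the arm holds its last target.

TASK

One jar in the rack on the eye-clinic desk, the tall one, has been left with its screw cap not done up: while it still stands in its pocket, screw the cap fully shut (clockwise from above). Then lift that jar clear of the rack until its underside is at least 10 cm above the desk, keeping it upright all the way, and finish while still holding it there, level and still in the gripper, ready for a colleague to look at. Leave the two short jars, the pump bottle and the loupe as they are.

Things in the scene. Friction and masses are not known exactly. Their poses are not given: they have to be found in the camera images.
- jar: The tall jar: white plastic, square 50 x 50 mm, body 80 mm high, with a grey screw cap on top (total 120 mm, about 0.19 to 0.35 kg). Origin: centre of its underside; z up through the cap. It stands loose in one of the rack's three pockets (which one varies), its underside 10 mm above the desk, its sides parallel to the rack's; about 1.3 mm play on each side lets it turn some 3 degrees in the pocket, no more, so the pocket holds it against twisting.
- cap (a joint): Turn of the tall jar's cap on the jar, rad. 0 = fully shut, against a hard stop; grows as it is unscrewed, anticlockwise seen from above. Starts partly open, 0.6 to 1.1. It turns in place (captive, does not rise or come off), with a slight friction of 0.04 N m, and stays where left. When shut the grip bar lies along the jar's y axis (along the length of the rack).
- grip_bar (a point): Centre of the upright grip bar on top of the tall jar's cap, 106.5 mm above the jar's underside. The bar is 40 mm long, 14 mm thick and 27 mm high (from 13.5 mm below this point to 13.5 mm above), grey plastic, on a round cap 46 mm across and 14 mm high. Site axes turn with the cap: y along the bar, x across its thickness, z up. The bar is sturdy enough to twist the cap and to lift the jar by it.
- rack: Grey rack block, fixed to the desk: 100 mm (its x) by 270 mm (its y) by 35 mm high, with three square pockets 52.5 mm wide and 25 mm deep in a row along y, centred at y = -85, 0 and +85 mm. Origin: centre of its underside.
- short_jar0: Bystander: short square white jar, 50 x 50 mm, 64 mm high with its flat round grey cap, in a pocket of the rack. Origin: centre of its underside.
- short_jar1: Bystander: shorter square white jar, 50 x 50 mm, 56 mm high with its flat round grey cap, in a pocket of the rack. Origin: centre of its underside.
- pump_bottle: Bystander: white round pump bottle, 60 mm across, 155 mm high, standing on the desk to the left of the rack. Origin: centre of its underside.
- loupe: Bystander: black ring-shaped loupe, 54 mm across, 18 mm high, lying on the desk to the right of the rack. Origin: centre of its underside.
Mind the look-alikes: they are no part of the job. Leave any orange or yellow look-alike of the jar alone.

How it is judged (in metres and radians):
On the way, in this order (a step that is already met when the one before it is completed fails the run):
1. the cap is screwed shut while the tall jar stands in its pocket (value of joint cap below 0.12 rad and height (world z) of jar below 0.02 m and angle between jar's own z axis and vertical below 0.12 rad), for 0.1 s.
2. the closed jar is lifted clear of the rack, level, in the gripper (value of joint cap below 0.12 rad and height (world z) of jar above 0.095 m and angle between jar's own z axis and vertical below 0.12 rad and contact force between the fingers and jar above 1 N), for 0.3 s.
At the end, for the whole second after the job is handed in: Cap within 0.12 rad of shut; jar underside over 95 mm above the desk, axis within 0.12 rad of vertical, under 20 mm/s and 0.15 rad/s; gripped with over 1 N, touching neither rack nor bystanders; each bystander within 30 mm of its start (all of step 2 and linear speed of jar below 0.02 m/s and angular speed of jar below 0.15 rad/s and contact force between jar and rack below 0.05 N and contact force between jar and short_jar0 below 0.05 N and contact force between jar and short_jar1 below 0.05 N and contact force between jar and pump_bottle below 0.05 N and contact force between jar and loupe below 0.05 N and distance of each of short_jar0, short_jar1, pump_bottle, loupe from where it was at the start of the episode below 0.03 m); the arm keeps its last pose, push and grip.
It fails at once if the tall jar is tipped more than 0.35 rad (angle between jar's own z axis and vertical above 0.35 rad).
It fails at once if a bystander is moved more than 30 mm or tipped over (distance of any of short_jar0, short_jar1, pump_bottle, loupe from where it was at the start of the episode above 0.03 m or angle between any of short_jar0, short_jar1, pump_bottle, loupe's own z axis and vertical above 0.4 rad).
It also fails if it takes over 40 s, if anything falls off the work surface, if the arm or the gripper's body presses on something with over 40 N, if the wrist force passes 120 N, or if a joint passes its speed limit or range.

## Working session

There is one attempt and no reset: what is moved stays moved. The work goes in short steps, Python scripts to look and compute and a shell command to move; the robot and the scene stay as the last step left them, time stands still between calls to the robot, and variables do not carry over. Pictures are saved under pics/ and viewed, and the job is handed in when it is done.

```bash
mkdir -p pics; ls; python3 - <<'E'
from cell import sensors, eyes, robot
import cv2, numpy as np
print(sensors.get_obs())
for n in ("top","side"):
    p,d=eyes.camera(n)
    cv2.imwrite(f"pics/{n}0.png",p[:,:,::-1]); np.save(f"pics/{n}0.npy",d)
    print(n,eyes.get_calibration(n))
print(eyes.get_calibration("wrist"))
E
```

```text
pics
{'clock': 0.0, 'joint_pos': array([ 6.23101350e+01,  1.18837008e+01,  8.84034888e+01, -7.10615867e-04,
        7.98426866e+01, -8.62261755e+00]), 'qvel': array([ 0.10514765, -0.09283694, -0.00130601,  0.06508306, -0.02885279,
        0.00195751]), 'joint_efforts': array([ 8.92559510e-04, -3.70896113e+01, -2.81409466e+01,  6.98385620e-02,
        3.63938394e-02, -1.97919067e-04]), 'position': array([0.18748868, 0.54276015, 0.22130707]), 'tool_rot': array([-1.79871487e+02, -1.87804569e-02,  1.60932858e+02]), 'contact_force': array([-0.02847853,  0.54799092, -0.33315718]), 'moment': array([-0.02598698, -0.04687924,  0.10918864]), 'finger_gap': 0.9950144225766785}
top {'fx': 464.8009289152932, 'fy': 464.8009289152932, 'cx': 311.86914499037334, 'cy': 203.31170813989164, 'extrinsics': array([[ 0.01402863, -0.99304888,  0.11686365,  0.38043774],
       [-0.9998864 , -0.01457669, -0.0038363 , -0.00150926],
       [ 0.00551312, -0.11679655, -0.99314056,  1.3787412 ],
       [ 0.        ,  0.        ,  0.        ,  1.        ]])}
side {'fx': 442.99558416288914, 'fy': 442.99558416288914, 'cx': 322.7965399610354, 'cy': 207.3006243057142, 'extrinsics': array([[ 0.98211272, -0.08346609,  0.16878396,  0.32830115],
       [-0.18755727, -0.51285823,  0.83773427, -0.99152631],
       [ 0.01663984, -0.85440613, -0.51933927,  0.71554541],
       [ 0.        ,  0.        ,  0.        ,  1.        ]])}
{'fx': 298.44677811363476, 'fy': 298.44677811363476, 'cx': 322.30745253872254, 'cy': 201.39223087344047, 'T_tool_cam': array([[-8.79486541e-04, -9.61458040e-01, -2.74950293e-01,
         8.09647959e-02],
       [ 9.99999561e-01, -7.56611278e-04, -5.52958709e-04,
        -6.46406408e-04],
       [ 3.23616104e-04, -2.74950659e-01,  9.61458283e-01,
        -1.62650730e-01],
       [ 0.00000000e+00,  0.00000000e+00,  0.00000000e+00,
         1.00000000e+00]])}
```

View pics/top0.png

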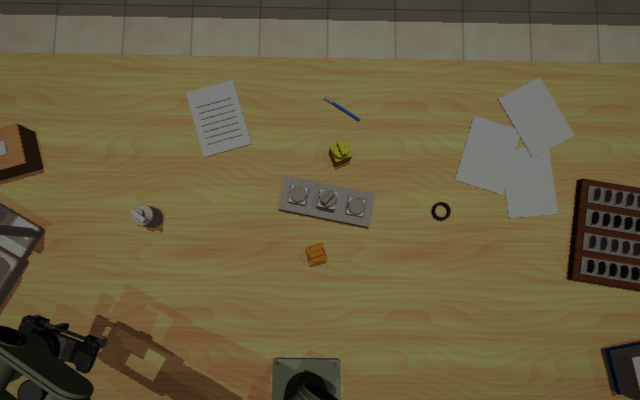

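View pics/side0.png

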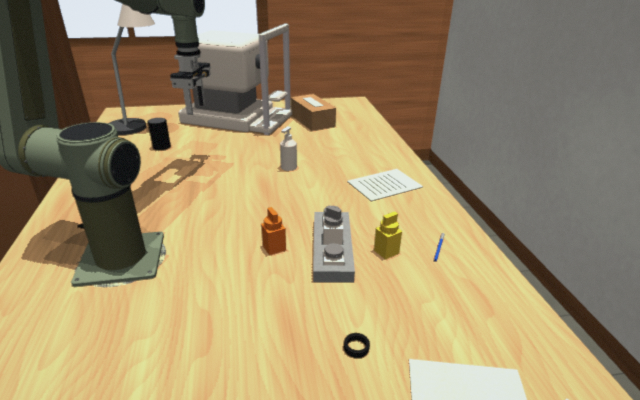

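The top view shows the rack around (327,202). The jar with the grip bar looks to be in the middle pocket at about (327,199). The yellow (340,152) and orange (316,254) look-alikes stand either side of the rack. I'll zoom in and measure.

```bash
python3 - <<'E'
from cell import eyes
import cv2, numpy as np
p=cv2.imread("pics/top0.png"); d=np.load("pics/top0.npy")
c=eyes.get_calibration("top");T=c["extrinsics"]
v,u=np.mgrid[0:400,0:640]
P=np.stack([(u-c["cx"])/c["fx"]*d,(v-c["cy"])/c["fy"]*d,d],-1)@T[:3,:3].T+T[:3,3]
np.save("pics/P.npy",P)
cv2.imwrite("pics/topz.png",cv2.resize(p[165:240,270:385],None,fx=6,fy=6,interpolation=cv2.INTER_CUBIC))
roi=np.zeros((400,640),bool); roi[170:235,272:382]=1
z=P[...,2]
rk=roi&(z>0.028)&(z<0.042)
pts=P[rk][:,:2].astype(np.float32); print("rack",rk.sum(),cv2.minAreaRect(pts), np.median(z[rk]))
hi=roi&(z>0.118)&(z<.145)
pts=P[hi][:,:2].astype(np.float32); print("bar",hi.sum(),cv2.minAreaRect(pts),pts.mean(0),np.median(z[hi]), z[roi].max())
for a,b in ((.06,.08),(.085,.098),(.098,.112)):
  m=roi&(z>a)&(z<b); print(a,m.sum(),P[m].mean(0) if m.any() else 0, P[m].min(0),P[m].max(0))
E
```

```text
rack 2161 ((0.5458419322967529, -0.04817909002304077), (0.26990726590156555, 0.10104656964540482), 79.49337005615234) 0.034679888879875165
bar 83 ((0.5458178520202637, -0.04884026199579239), (0.01358219888061285, 0.040543876588344574), 45.993473052978516) [ 0.5449172  -0.04792225] 0.12914286366500494 1.3787411998477472
0.06 434 [ 0.54499463 -0.04626272  0.06995286] [ 0.50668222 -0.15552992  0.06010451] [0.58372175 0.05869849 0.07987075]
0.085 30 [ 0.53810079 -0.04734667  0.08840881] [ 0.51992068 -0.07657876  0.08509903] [ 0.57065656 -0.02090426  0.09723204]
0.098 136 [ 0.5447706  -0.04795549  0.10348989] [ 0.52368095 -0.07030039  0.09810597] [ 0.56881791 -0.02590587  0.10918803]
```

View pics/topz.png

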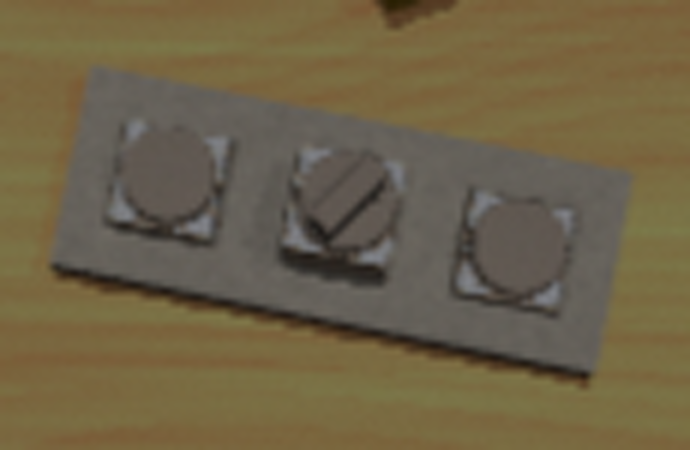

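The tall jar is in the middle pocket, centred at about (0.5455, -0.048). The rack's y axis lies at 79.5° and the bar at 136°, so the cap is about 56.5° (0.99 rad) open, which fits the 0.6–1.1 range. The rack and bar sizes and heights also match. Next I turn the tool +24.9° about its z and move over the jar.

```bash
python3 -m creep '[0,0,0,0,0,0.0346,1, 0,0,0,0,0,0.0346,1, 0,0,0,0,0,0.0346,1, 0,0,0,0,0,0.0346,1, -0.5,-0.13,0,0,0,0,1, -1,-0.264,0,0,0,0,1, -1,-0.264,0,0,0,0,1, -1,-0.264,0,0,0,0,1, -1,-0.264,0,0,0,0,1, -1,-0.264,0,0,0,0,1]' 20
python3 -m creep '[-1,-0.264,0,0,0,0,1, -1,-0.264,0,0,0,0,1, -1,-0.264,0,0,0,0,1, -1,-0.264,0,0,0,0,1, -1,-0.264,0,0,0,0,1, -1,-0.264,0,0,0,0,1, -1,-0.264,0,0,0,0,1, -1,-0.264,0,0,0,0,1, -1,-0.264,0,0,0,0,1, -0.5,-0.13,0,0,0,0,1]'
cat > h.py <<'E'
from cell import sensors
import numpy as np
from scipy.spatial.transform import Rotation as R
def rep(tx,ty,tz,yaw):
    o=sensors.get_obs(); r=R.from_euler('xyz',o['tool_rot'],degrees=True)
    g=R.from_euler('xyz',[180,0,yaw],degrees=True)
    print(o['clock'],o['position'].round(4),o['tool_rot'].round(2),'F',o['contact_force'].round(2),'M',o['moment'].round(2),'gap',o['finger_gap'],'q',o['joint_pos'].round(1))
    print('shift share',(r.inv().apply(np.array([tx,ty,tz])-o['position'])/.03).round(3),'turn share',((r.inv()*g).as_rotvec()/np.pi).round(4))
E
python3 -c "
from h import *
rep(.5455,-.048,.222,136)"
```

```text
clock: 0.93
position: [0.2768, 0.3952, 0.222]
tool_rot: [-179.9, 0.0, 136.2]
contact_force: [-0.2, 0.4, -0.9]
finger_gap: 0.999
clock: 1.77
position: [0.43, 0.142, 0.2222]
tool_rot: [-179.9, 0.1, 136.0]
contact_force: [-0.3, 0.2, 0.6]
finger_gap: 0.997
1.7667 [0.43   0.142  0.2222] [-1.7994e+02  7.0000e-02  1.3601e+02] F [-0.26  0.21  0.65] M [-0.02  0.   -0.03] gap 0.9974536520556859 q [ 7.400e+00 -3.400e+00  1.046e+02 -1.000e-01  7.870e+01 -3.860e+01]
shift share [-7.169 -1.885  0.017] turn share [-0.0003  0.0004  0.0001]
```

```bash
python3 -m creep '[-1,-0.264,0,0,0,0,1, -1,-0.264,0,0,0,0,1, -1,-0.264,0,0,0,0,1, -1,-0.264,0,0,0,0,1, -1,-0.264,0,0,0,0,1, -1,-0.264,0,0,0,0,1, -0.7,-0.18,0,0,0,0,1, -0.3,-0.08,0,0,0,0,1, 0,0,0,0,0,0,1, 0,0,0,0,0,0,1]'
python3 - <<'E'
from h import *
from cell import eyes
import cv2
rep(.5455,-.048,.222,136)
o=sensors.get_obs()
p,d=eyes.camera("wrist"); c=eyes.get_calibration("wrist")
cv2.imwrite("pics/w1.png",p[:,:,::-1])
v,u=np.mgrid[0:400,0:640]
T=c["T_tool_cam"]
Pt=np.stack([(u-c["cx"])/c["fx"]*d,(v-c["cy"])/c["fy"]*d,d],-1)@T[:3,:3].T+T[:3,3]
P=R.from_euler('xyz',o['tool_rot'],degrees=True).apply(Pt.reshape(-1,3)).reshape(Pt.shape)+o['position']
z=P[...,2]; ok=(d>0)&(abs(P[...,0]-.5455)<.04)&(abs(P[...,1]+.048)<.04)
m=ok&(z>.122)&(z<.14)
if m.sum()>20: print("bar",m.sum(),cv2.minAreaRect(P[m][:,:2].astype(np.float32)),np.median(z[m]),P[m].min(0),P[m].max(0))
m=ok&(z>.098)&(z<.108)
if m.sum()>20: print("cap",m.sum(),cv2.minEnclosingCircle(P[m][:,:2].astype(np.float32)),np.median(z[m]))
ok=(d>0)&(np.hypot(P[...,0]-.5455,P[...,1]+.048)<.16)
m=ok&(z>.03)&(z<.04); print("rack",m.sum(),cv2.minAreaRect(P[m][:,:2].astype(np.float32)))
E
```

```text
clock: 2.6
position: [0.541, -0.0399, 0.222]
tool_rot: [-180.0, -0.1, 136.0]
contact_force: [-0.6, 0.7, -0.8]
finger_gap: 1.003
2.6 [ 0.541  -0.0399  0.222 ] [-1.7997e+02 -1.0000e-01  1.3603e+02] F [-0.61  0.72 -0.79] M [-0.02  0.01 -0.03] gap 1.003450013734653 q [-13.4   8.   92.9   0.   79.2 -59.4]
shift share [-0.293 -0.09  -0.001] turn share [-0.0002 -0.0005  0.0002]
bar 675 ((0.5456013083457947, -0.05197529122233391), (0.013802981935441494, 0.03980197384953499), 45.47163391113281) 0.1301851828844125 [ 0.52754299 -0.07003183  0.12252089] [ 0.56376083 -0.03432448  0.13220351]
cap 1061 ((0.5457391142845154, -0.05225444212555885), 0.023901816457509995) 0.10427829628629312
rack 11031 ((0.5464295148849487, -0.05226805806159973), (0.254477322101593, 0.2654062509536743), 31.839162826538086)
```

View pics/w1.png

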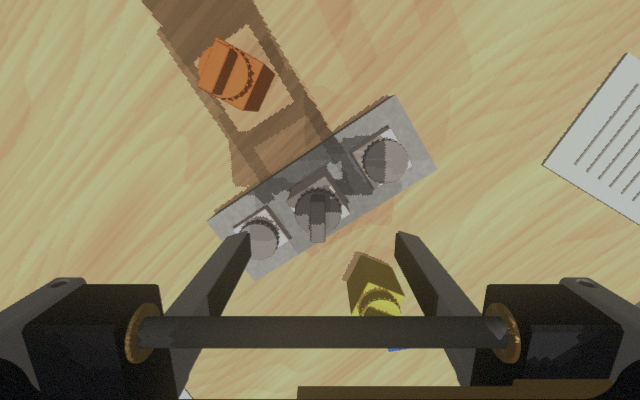

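The wrist view shows the grip bar at about (318,215), centred between the fingers. It measures (0.5456, -0.052) and 135.5°, against y = -0.048 from the top camera, which is within calibration error. I'll go part way down and look again.

```bash
python3 -m creep '[-0.35,-0.15,0,0,0,0,0.6, 0,0,0.7,0,0,0,0.6, 0,0,0.7,0,0,0,0.5, 0,0,0.5,0,0,0,0.5, 0,0,0.3,0,0,0,0.5, 0,0,0,0,0,0,0.5, 0,0,0,0,0,0,0.5, 0,0,0,0,0,0,0.5, 0,0,0,0,0,0,0.5, 0,0,0,0,0,0,0.5]'
cat > look.py <<'E'
from h import *
from cell import eyes
import cv2,sys
o=sensors.get_obs()
p,d=eyes.camera("wrist"); c=eyes.get_calibration("wrist")
cv2.imwrite(sys.argv[1],p[:,:,::-1])
v,u=np.mgrid[0:400,0:640]
T=c["T_tool_cam"]
Pt=np.stack([(u-c["cx"])/c["fx"]*d,(v-c["cy"])/c["fy"]*d,d],-1)@T[:3,:3].T+T[:3,3]
rr=R.from_euler('xyz',o['tool_rot'],degrees=True)
P=rr.apply(Pt.reshape(-1,3)).reshape(Pt.shape)+o['position']
z=P[...,2]; ok=(d>0)&(abs(P[...,0]-.5455)<.026)&(abs(P[...,1]+.05)<.026)
m=ok&(z>.122)&(z<.134)
if m.sum()>20:
    b=cv2.minAreaRect(P[m][:,:2].astype(np.float32)); print("bar",m.sum(),b,np.median(z[m]), 'in tool',rr.inv().apply(np.r_[b[0],.13]-o['position']))
m=ok&(z>.098)&(z<.108)
if m.sum()>20: print("cap",m.sum(),cv2.minEnclosingCircle(P[m][:,:2].astype(np.float32)),np.median(z[m]))
E
python3 look.py pics/w2.png; python3 -c "
from h import *
rep(.5455,-.0505,.125,136)"
```

```text
clock: 3.48
position: [0.5473, -0.0508, 0.1578]
tool_rot: [179.9, 0.1, 136.0]
contact_force: [0.5, -0.3, 0.2]
finger_gap: 0.5
bar 1124 ((0.5455546379089355, -0.052328914403915405), (0.013469526544213295, 0.040336523205041885), 46.123504638671875) 0.13020418653808985 in tool [ 0.00021604 -0.00234654  0.02776913]
cap 1731 ((0.5455970168113708, -0.05219752714037895), 0.02402692288160324) 0.10429161817877985
3.5333 [ 0.5471 -0.0508  0.1576] [1.7994e+02 1.0000e-01 1.3603e+02] F [1.27 0.22 0.45] M [-0.04  0.04 -0.04] gap 0.5009628646212335 q [-14.3  12.2  95.9  -0.   71.7 -60.4]
shift share [ 0.047 -0.031  1.086] turn share [0.0003 0.0006 0.0001]
```

View pics/w2.png

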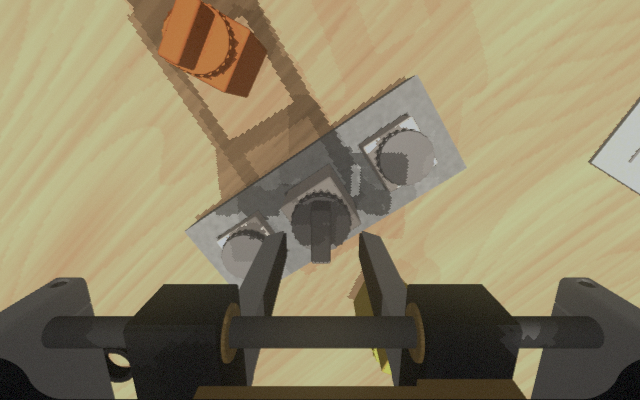

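The bar (318,235) sits between the fingertips, about 1–2 mm towards -y of the tool. I'll nudge, go down to z = 0.125 (tips about 4 mm above the cap disc) and close.

```bash
python3 -m creep '[0,-0.05,0.4,0,0,0,0.5, 0,0,0.4,0,0,0,0.5, 0,0,0.28,0,0,0,0.5, 0,0,0,0,0,0,0.5, 0,0,0,0,0,0,0.25, 0,0,0,0,0,0,0.15, 0,0,0,0,0,0,0, 0,0,0,0,0,0,0, 0,0,0,0,0,0,0, 0,0,0,0,0,0,0]' 15
python3 -c "
from h import *
rep(.5455,-.052,.125,136)"
```

```text
clock: 4.37
position: [0.5455, -0.0516, 0.1242]
tool_rot: [180.0, 0.0, 136.0]
contact_force: [-0.2, 0.9, -0.0]
finger_gap: 0.15
4.3667 [ 0.5455 -0.0516  0.1242] [1.7998e+02 2.0000e-02 1.3602e+02] F [-0.17  0.86 -0.02] M [ 0.1  -0.13 -0.04] gap 0.14981994745532148 q [-14.5  14.4  97.6   0.   68.  -60.5]
shift share [-0.008 -0.009 -0.026] turn share [0.0001 0.0001 0.0001]
```

The bar is gripped: the opening of 0.15 is 14 mm. I'll firm the grip and twist clockwise.

```bash
python3 -m creep '[0,0,0,0,0,0,0, 0,0,0,0,0,0.034,0, 0,0,0,0,0,0.036,0, 0,0,0,0,0,0.036,0, 0,0,0,0,0,0.036,0, 0,0,0,0,0,0.036,0, 0,0,0,0,0,0.036,0, 0,0,0,0,0,0.036,0, 0,0,0,0,0,0.036,0, 0,0,0,0,0,0,0]' 40
python3 -c "
from h import *
rep(.5455,-.052,.125,79.5)"
```

```text
clock: 5.2
position: [0.5458, -0.0515, 0.1243]
tool_rot: [179.9, -0.0, 84.4]
contact_force: [1.6, 0.7, -0.2]
finger_gap: 0.145
5.2 [ 0.5458 -0.0515  0.1243] [ 1.7994e+02 -3.0000e-02  8.4430e+01] F [ 1.62  0.71 -0.22] M [ 0.16 -0.07 -0.01] gap 0.14503536027944852 q [-14.5  14.4  97.6   0.   68.   -8.9]
shift share [-0.018 -0.008 -0.023] turn share [ 0.0003 -0.0002  0.0274]
```

```bash
python3 -m creep '[0,0,0,0,0,0.008,0, 0,0,0,0,0,0.008,0, 0,0,0,0,0,0.008,0, 0,0,0,0,0,0.006,0, 0,0,0,0,0,0.005,0, 0,0,0,0,0,0.005,0, 0,0,0,0,0,0,0, 0,0,0,0,0,0,0, 0,0,0,0,0,0,0, 0,0,0,0,0,0,0]'
python3 -c "
from h import *
rep(.5455,-.052,.125,79.5)"
```

```text
clock: 6.03
position: [0.5458, -0.0516, 0.1243]
tool_rot: [179.9, -0.0, 77.4]
contact_force: [2.4, 1.3, 1.0]
finger_gap: 0.144
6.0333 [ 0.5458 -0.0516  0.1243] [ 1.7995e+02 -2.0000e-02  7.7360e+01] F [2.44 1.28 0.97] M [ 0.22 -0.4   0.14] gap 0.14355325243172176 q [-14.5  14.4  97.6   0.   68.   -1.8]
shift share [-0.014 -0.006 -0.023] turn share [ 0.0003 -0.0001 -0.0119]
```

```bash
python3 -m creep '[0,0,0,0,0,0.005,0, 0,0,0,0,0,0.005,0, 0,0,0,0,0,0.004,0, 0,0,0,0,0,0,0, 0,0,0,0,0,0,0, 0,0,0,0,0,0,0, 0,0,0,0,0,0,0, 0,0,0,0,0,0,0, 0,0,0,0,0,0,0, 0,0,0,0,0,0,0]'
python3 -c "
from h import *
rep(.5455,-.052,.125,79.5)"
```

```text
clock: 6.87
position: [0.546, -0.0515, 0.1244]
tool_rot: [179.9, -0.0, 74.8]
contact_force: [3.6, 2.2, 2.2]
finger_gap: 0.143
6.8667 [ 0.546  -0.0515  0.1244] [ 1.7991e+02 -3.0000e-02  7.4840e+01] F [3.64 2.2  2.18] M [ 0.57 -0.87  0.37] gap 0.1425283435876934 q [-14.5  14.4  97.6   0.   67.9   0.7]
shift share [-0.02  -0.013 -0.02 ] turn share [ 0.0005 -0.0002 -0.0259]
```

The moment has risen to 0.37 N m, well over the 0.04 N m of cap friction, with the bar about 5° past the rack line. That is the stop plus the pocket play. I'll check with the camera before lifting.

```bash
python3 look.py pics/w3.png; python3 - <<'E'
from cell import eyes
import cv2
p,d=eyes.camera("side")
cv2.imwrite("pics/s3.png",cv2.resize(p[180:290,250:420,::-1],None,fx=4,fy=4,interpolation=cv2.INTER_CUBIC))
E
```

```text
bar 1924 ((0.5421077013015747, -0.05014757812023163), (0.04031655937433243, 0.0347650982439518), 51.2139892578125) 0.13041292665799867 in tool [ 0.00030499 -0.00414493 -0.00559562]
cap 999 ((0.5452442765235901, -0.052685681730508804), 0.024029677733778954) 0.10433842610352548
```

View pics/w3.png

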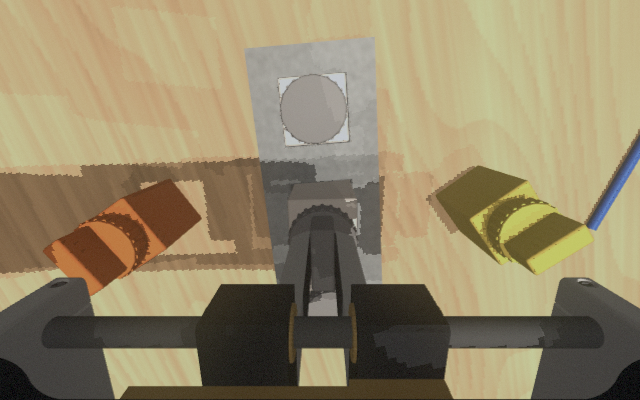

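View pics/s3.png

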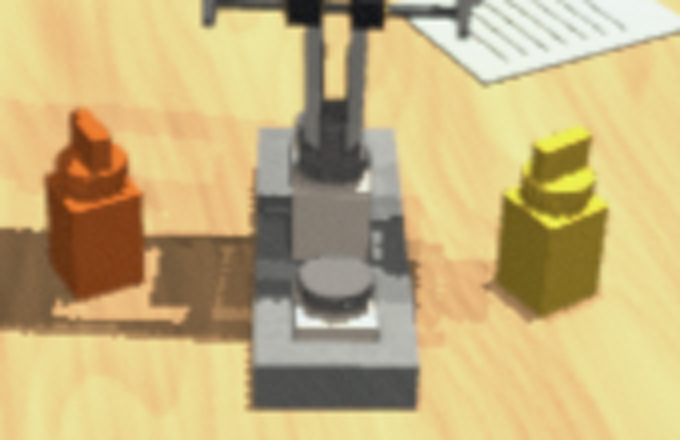

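In the wrist view the bar (322,250) lies along the fingers, and the jar's edges line up with the rack. I'll ease the twist back about 2° to unload the pocket walls, then lift about 125 mm.

```bash
python3 -m creep '[0,0,0,0,0,-0.006,0, 0,0,0,0,0,-0.005,0, 0,0,0,0,0,0,0, 0,0,-0.1,0,0,0,0, 0,0,-0.15,0,0,0,0, 0,0,-0.15,0,0,0,0, 0,0,-0.15,0,0,0,0, 0,0,-0.1,0,0,0,0, 0,0,0,0,0,0,0, 0,0,0,0,0,0,0]' 45
python3 -c "
from h import *
rep(.5455,-.052,.25,77)"
```

```text
clock: 7.8
position: [0.545, -0.0518, 0.1431]
tool_rot: [-180.0, 0.0, 76.8]
contact_force: [4.4, 0.9, -3.8]
finger_gap: 0.149
7.8 [ 0.545  -0.0518  0.1431] [-1.7996e+02  2.0000e-02  7.6790e+01] F [ 4.44  0.9  -3.78] M [ 0.21 -1.16  0.1 ] gap 0.14883599488680624 q [-14.5  13.1  96.8  -0.   70.2  -1.3]
shift share [-3.000e-03  1.500e-02 -3.562e+00] turn share [-0.0002  0.0001 -0.0012]
```

```bash
python3 -m creep '[0,0.03,-0.1,0,0,0,0, 0,0,-0.25,0,0,0,0, 0,0,-0.35,0,0,0,0, 0,0,-0.45,0,0,0,0, 0,0,-0.5,0,0,0,0, 0,0,-0.5,0,0,0,0, 0,0,-0.5,0,0,0,0, 0,0,-0.5,0,0,0,0, 0,0,-0.35,0,0,0,0, 0,0,-0.15,0,0,0,0]'
python3 -m creep '[0,0,-0.05,0,0,0,0, 0,0,0,0,0,0,0, 0,0,0,0,0,0,0, 0,0,0,0,0,0,0, 0,0,0,0,0,0,0, 0,0,0,0,0,0,0, 0,0,0,0,0,0,0, 0,0,0,0,0,0,0, 0,0,0,0,0,0,0, 0,0,0,0,0,0,0]'
python3 look.py pics/w4.png
python3 - <<'E'
from h import *
rep(.5455,-.052,.25,77)
from cell import eyes
import cv2
for n,s in (("side",np.s_[100:300,200:460]),("top",np.s_[140:260,250:410])):
    p,d=eyes.camera(n); c=eyes.get_calibration(n); T=c["extrinsics"]
    np.save(f"pics/{n}4.npy",d)
    cv2.imwrite(f"pics/{n}4.png",cv2.resize(p[s][:,:,::-1],None,fx=3,fy=3,interpolation=cv2.INTER_CUBIC))
E
```

```text
clock: 8.63
position: [0.5462, -0.0523, 0.2555]
tool_rot: [179.9, 0.1, 76.8]
contact_force: [0.5, -1.0, -2.0]
finger_gap: 0.15
clock: 9.47
position: [0.5462, -0.0519, 0.2545]
tool_rot: [-180.0, 0.0, 76.8]
contact_force: [0.3, 0.9, -2.6]
finger_gap: 0.144
9.5167 [ 0.5462 -0.0519  0.2546] [180.    0.   76.8] F [ 0.38  0.53 -2.88] M [-0.05  0.06  0.01] gap 0.1464040821771427 q [-14.5   7.3  89.8  -0.   83.   -1.3]
shift share [-0.009 -0.023  0.152] turn share [ 0.      0.     -0.0011]
```

View pics/side4.png

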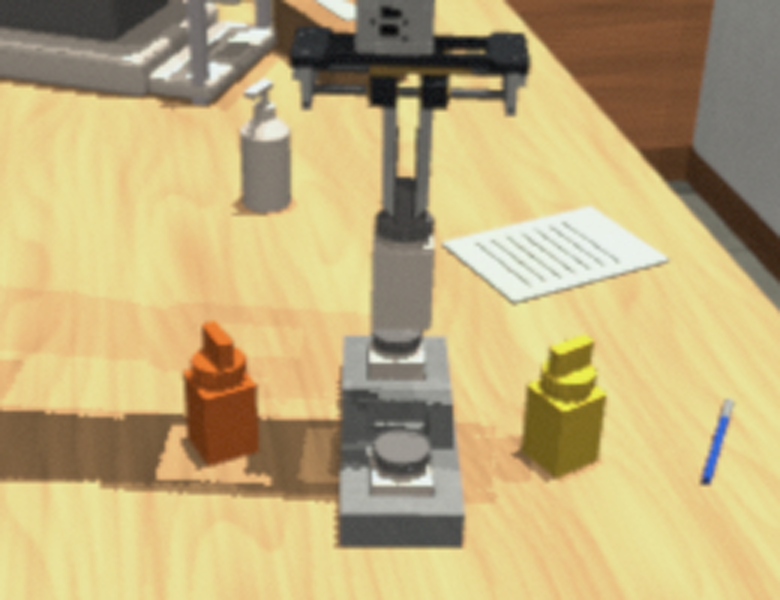

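View pics/w4.png

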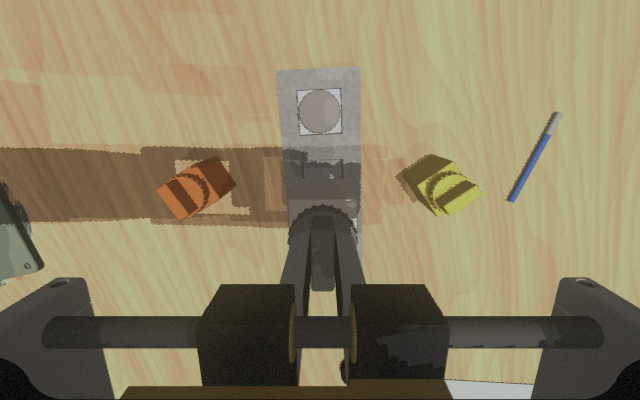

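The side view shows the jar upright and clear of the rack, with its pocket empty. I'll measure its tilt, height and body yaw from the side depth, and check the bystanders from the top depth.

```bash
python3 - <<'E'
from h import *
from cell import eyes
import cv2
v,u=np.mgrid[0:400,0:640]
def cloud(n,d):
    c=eyes.get_calibration(n);T=c["extrinsics"]
    return np.stack([(u-c["cx"])/c["fx"]*d,(v-c["cy"])/c["fy"]*d,d],-1)@T[:3,:3].T+T[:3,3]
d=np.load("pics/side4.npy");P=cloud("side",d)
m=(d>0)&(abs(P[...,0]-.546)<.04)&(abs(P[...,1]+.052)<.04)&(P[...,2]>.08)&(P[...,2]<.24)
print("jar z range",np.percentile(P[m][:,2],[0,1,5]))
f=m&(P[...,2]>.15)&(P[...,2]<.21)&(P[...,1]<-.06)
q=P[f]; 
for k in range(3):
    c=q.mean(0); w=np.linalg.svd(q-c)[2][2]; r=(q-c)@w; q=q[abs(r)<.003]
w=w*np.sign(-w[1]); print(len(q),"face normal",w,"yaw of -y face -> jar y axis",np.degrees(np.arctan2(-w[1],-w[0])),"tilt deg",np.degrees(np.arcsin(w[2])))
P0=np.load("pics/P.npy");P1=cloud("top",np.load("pics/top4.npy"))
for n,x,y,r,z0 in (("near",.546,-.052,.12,.03),("pump",.5,.4,.13,.03),("loupe",.53,-.31,.08,.008)):
  for Q in (P0,P1):
    for s in ([-1,1] if n=="near" else [0]):
      mm=(abs(Q[...,0]-x)<r)&(abs(Q[...,1]-y)<r)&(Q[...,2]>z0)
      if s:
        cx,cy=.546+s*.085*np.cos(np.radians(79.5)),-.05+s*.085*np.sin(np.radians(79.5))
        mm=(np.hypot(Q[...,0]-cx,Q[...,1]-cy)<.03)&(Q[...,2]>.045)&(Q[...,2]<.08)
      print(n,s,mm.sum(),Q[mm].mean(0).round(4))
E
```

```text
jar z range [0.13815376 0.14115673 0.14508405]
390 face normal [-0.22843773 -0.97354598 -0.00494315] yaw of -y face -> jar y axis 76.7947240713127 tilt deg -0.28322275216898374
near -1 255 [ 0.5287 -0.1304  0.0626]
near 1 283 [0.5593 0.0344 0.0684]
near -1 55 [ 0.5321 -0.126   0.0567]
near 1 84 [0.5624 0.048  0.0673]
pump 0 516 [0.4899 0.4526 0.1018]
pump 0 519 [0.49   0.4526 0.1014]
loupe 0 83 [ 0.5236 -0.37    0.0165]
loupe 0 86 [ 0.5238 -0.3708  0.016 ]
```

Jar y axis 76.8° and gripper/bar 76.8° means the cap is at 0. The underside is at about 0.14 m and the tilt is 0.3°, so I'm handing in.

```bash
python3 -c "
from cell import robot,sensors
o=sensors.get_obs();print(o['clock'],o['qvel'].round(2),o['finger_gap'])
print(robot.hand_in())"
```

```text
9.6167 [-0.02 -0.02  0.   -0.06  0.05 -0.16] 0.1455176551594374
the job is handed in; nothing more can be done
None
```

I screwed the tall jar's cap shut while it stood in the middle pocket, then lifted the jar straight up. I handed in at 9.6 s with the jar still held at 45 N; the hand-in gave no verdict.

**Last checks before hand-in:**
- **Cap:** the bar (gripper yaw) and the jar's y axis (from the side camera) both lie at 76.8°, so the cap is at about 0 rad. When shutting it I twisted about 61° until the moment reached 0.37 N m, well above the cap's 0.04 N m friction. I then eased back 2° before lifting.
- **Jar:** the underside is about 0.14 m above the desk and the one side face I measured is 0.3° from vertical. The arm was practically still, and the force reading was about the jar's weight (2.9 N).
- **Bystanders:** the pump bottle and loupe are within 1 mm of where they started.

**What disagreed:**
- **Short jars:** from above, the gripper hid most of both short jars, so their measured centres shifted by about 6 mm and 14 mm on far fewer points. The side picture shows both still in their pockets, and nothing touched them as far as I could tell.
- **Camera offset:** the top and wrist cameras differed by 4 mm in y on the jar's position. The grasp centred on the bar regardless.

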